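# Tighten the gas filter's click-stop cap and open the gas

## Task

The black cap on the gas filter beside the burner has been left loose. Turn it clockwise until it is home and its ratchet clicks over, one click or two and never a third, then lay the upright valve lever right over onto its stop to open the gas. Leave the cookware on the board where it is and let go of everything.

Things in the scene. Friction and masses are not known exactly. Their poses are not given: they have to be found in the camera images.
- manifold: gas manifold fixed to the plywood board: dark steel foot plate 85 x 300 x 10 mm, on it a brass pipe along its y axis joining an aluminium filter cup (at y = -100 mm) and a brass valve block 40 x 44 mm, top 54 mm high (at y = +100 mm). Origin: centre of the plate's underside, on the board's top, which is 18 mm above the table; x across the plate, y along the pipe from filter to valve, z up
- cap_grip (a point): point on the upright axis of the filter's round black ribbed cap (diameter 56 mm, height 34 mm): 18 mm above the cap's lower rim, 16 mm below its top, 84 mm above the manifold's underside when loose. The filter cup below is 48 mm across and ends 10 mm under the cap's rim. The cap tightens clockwise seen from above and stays where it is left
- cap_depth (a joint): how far the cap's threaded core has screwed down (m): 0.0001 m per rad, 0.0002 when home, far finer than its reading's noise. The cap starts an unknown 0.5 to 2.0 rad short of home and until then turns freely against about 0.1 N m
- click_pin (a joint): travel (m) of a hidden counting pin: 0 at first, 0.000031 more per click, far finer than its reading's noise, so clicks must be felt. With the thread home the cap slips on it (0.0001 m of pin per rad): the torque to turn it climbs, a little jerkily, to about 0.3 to 0.45 N m over some 0.2 rad, then falls at once to under 0.1 as the ratchet drops into its next notch, 0.31 rad on
- lever (a joint): angle of the valve lever (rad): 0 upright (gas shut), 1.45 laid over towards the manifold's +y, away from the cap, against its stop (gas open). It starts between 0 and 0.15, turns about the manifold's x axis against about 0.15 N m and stays where it is left
- lever_pivot (a point): centre of the lever's hinge, 64 mm above the manifold's underside and 100 mm along its +y; axes as the manifold's
- lever_tip (a point): tip of the lever, a flat steel bar 16 mm wide (along the hinge) and 8 mm thick, 90 mm from its pivot
- pot: bystander: two-handled aluminium pot, 180 mm across, 110 mm high; origin centre of its underside
- colander: bystander: yellow plastic colander, 200 mm across, 80 mm high, two handles; origin centre of its underside
- spatula: bystander: orange silicone spatula 260 mm long, lying on the board; origin centre of its underside
- spoon: bystander: stainless serving spoon 260 mm long, lying on the board; origin centre of its underside

How it is judged:
On the way, in this order (a step that is already met when the one before it is completed fails the run):
1. the cap is screwed home and its ratchet has clicked at least once (value of joint cap_depth above 0.00018 m and value of joint click_pin above 2.5e-05 m), for 0.1 s.
2. the lever is laid over onto its stop (value of joint lever above 1.33 rad), for 0.2 s.
At the end, for the whole second after the job is handed in: the cap is screwed home (within 0.2 rad of its thread's stop) with one or two clicks of its ratchet and no third, and the lever rests laid over on its stop (above 1.33 of 1.45 rad) (all of step 1 and value of joint click_pin below 8.2e-05 m and value of joint lever above 1.33 rad and velocity of joint lever below 0.05 rad/s); the robot touches nothing.
It fails at once if the ratchet is driven over a third click (value of joint click_pin above 8.2e-05 m).
It fails at once if the lever is laid over before the cap has clicked (value of joint lever above 0.7 rad and value of joint click_pin below 2.5e-05 m).
It fails at once if a piece of the cookware is moved by more than 30 mm (distance of any of pot, colander, spatula, spoon from where it was at the start of the episode above 0.03 m).
It also fails if it takes over 72 s, if anything falls off the work surface, if the arm or the gripper's body presses on something with over 40 N, if the wrist force passes 120 N, or if a joint passes its speed limit or range.

## Robot

A 7-joint arm with a two-finger parallel gripper is mounted at the origin on the work surface. World frame = base frame: x ahead of the robot, y to its left, z up, the work surface at z = 0. Lengths are in m, angles in rad, forces in N, time in s.
With the tool pointing down it reaches from about 0.425 to 0.95 m from the base axis. Payload 4.7 kg.
Tool frame: the origin (TCP) lies midway between the tips of the shut fingers; the grasp point (between the pads) lies 19 mm behind it (arm.grasp_offset is the z of the grasp point in the tool frame, in m); z points along the fingers, y is the line along which they close (so a half turn about z gives the same grasp; the last joint's range is limited). The gripper opens to 87 mm and grips with 3 to 60 N. Pads are 19 mm wide; open, the fingers measure 117 mm over their backs; the gripper's body (75 mm by 190 mm) begins 51 mm behind the grasp point.
Start: joints at [-1.289, 0.469, -0.049, 1.532, 0.024, 1.141, -0.082], TCP at [0.206, 0.643, 0.223] pointing down, gripper open.
Joint ranges: [-2.59, 2.59], [-0.33, 1.99], [-1.39, 1.29], [0.1, 2.45], [-1.04, 4.18], [0.21, 1.99], [-2.66, 2.66]. Speed limits (rad/s): [2.57, 2.57, 3.14, 3.14, 3.14, 3.14, 3.14].

## Interface

Orientations are given as a rotation vector (axis times angle).
In Python, from plant import observe, optics, workorder, nets, arm gives the robot as it stands. The module is installed in compiled form; this text tells all that it offers.
- The arm moves only by the tool apply_moves, never from a script. Its argument "motion" is a list of rows, each a list of 2 entries, a list of its own where there are three numbers: the shift along the tool's x, y, z each as a share of 0.4 m, from -1 to 1, then the turn, a rotation vector about the tool's x, y, z each as a share of 45 degrees, from -1 to 1. In form: [[[dx, dy, dz], [wx, wy, wz]], ...]. A call has 1 to 10 rows; each row is the pose to reach, as a shift and turn from the pose commanded when the call began, along the tool's axes at that moment; what a row does not reach only later rows make up. A row lasts 1/8 s, in which the tool goes at most 62.5 mm and 10.7 degrees, less where a joint would pass 70% of its speed; a pose out of reach is approached as far as the arm can. A call with a number of a shift or a turn outside -1 to 1 is refused whole. A call with a gripper value outside its range is refused whole. "hand" is the gripper's target within -1 to 1 (shut at 1, half-way at 0, fully open at -1), set as the call begins (left out, the last holds). The fingers move at their own pace and stop on an object; the grip force is fixed at half the most. Time passes only in rows, so rows that repeat a pose let the fingers close. It gives the time, the measured TCP pose, the force, the opening and the grip force at its end, in the units of the state.
- observe(): the state, without advancing time (a new reading comes with each control period).
- optics.camera(name): name is "scene" or "top" or "wrist"; returns a dict with "pixels" (480x640x3 uint8, blue, green, red), "intrinsics" (3x3 intrinsics, pixels), "eye" and "rotation" of the camera in the world; the wrist camera has in their place "T_tool_cam" (4x4, takes a point from camera to tool coordinates, whose origin is the TCP and whose axes are the flange's). Camera axes: x right, y down, z forward; pixel columns grow to the right and rows downward; lengths in m; the calibration is good to about 2 mm. A picture is of the moment at which its call begins: read the wrist's pose just before it. There is no depth.
- workorder.job_done(): hands the job in; it is judged then, once.
Trained networks look in the newest picture that a camera, given by its name, has taken for a name from the list of things; names that differ only in an ending like _2 or _b are one class to them, and where a whole thing is asked for, a point or a joint stands for the part that bears it (a point fixed in the world has none). Each returns a list of dicts, best first, with "confidence" (0 to 1); they miss things now and then, are a little off and sometimes report something else, mostly with a low value. They report only what shows in the picture. A call takes as long as a camera call.
- nets.spot_in(camera, query): "box" ([left, top, width, height] in pixels, round what is visible of it).
- nets.masks_of(camera, query): "mask" (480x640 bool, what is visible of it) and "box" ([left, top, width, height] in pixels, round what is visible of it).
The state is a dict: "time": time; "joints": joint angles; "qd": joint speeds; "effort": joint torques, N m; "tcp_pos": TCP position; "orientation": TCP orientation; "force": force on the tool from outside, world axes, zero at the start; "moment": the same for the moment, N m; "grip_width": opening from 0.0 (shut) to 1.0 (fully open); "gripper_force": force on a finger pad.
Only numpy, scipy, OpenCV 4.12 (cv2) and the standard library are available. Lean on these libraries where they do the work, as an engineer would, in place of code of your own. Each camera call takes 0.05 s, during which the arm holds its last target. There are 200 camera calls.

## Working session

There is one attempt and no reset: what is moved stays moved. The work goes in short steps, Python scripts to look and compute and a tool call to move; the robot and the scene stay as the last step left them, time stands still between calls to the robot, and variables do not carry over. Pictures are saved under pics/ and viewed, at most 10 in all, crops included, and the job is handed in when it is done.

Besides the shell and the picture viewer there is one more tool, called as name(argument=value, ...) on one line, values as JSON. apply_moves: Moves the arm, as the interface text tells. Shift numbers are shares of 0.4 m and turn numbers shares of 45 degrees, none past 1 either way. Its arguments: {"type":"object","properties":{"motion":{"type":"array"},"hand":{"type":"number"}},"required":["motion"]}

```bash
mkdir -p pics
python3 - <<'E'
from plant import observe, optics, nets, arm
import cv2,numpy as np
s=observe(); print({k:np.round(v,3) for k,v in s.items()}, arm.grasp_offset)
for c in ("scene","top"):
    d=optics.camera(c); cv2.imwrite(f"pics/{c}0.png",d["pixels"]); print(c,d["intrinsics"].tolist(),np.round(d["eye"],3),np.round(d["rotation"],3).tolist())
    for q in ("manifold","cap_grip","lever","lever_tip","pot","colander"):
        print(q,[(np.round(r["box"]),round(r["confidence"],2)) for r in nets.spot_in(c,q)[:2]])
E
```

```text
{'time': np.float64(0.0), 'joints': array([-1.289,  0.469, -0.049,  1.534,  0.024,  1.141, -0.082]), 'qd': array([-0.   ,  0.   , -0.   , -0.002, -0.   ,  0.   ,  0.001]), 'effort': array([-0.0000e+00, -5.0798e+01, -8.1000e-02, -2.3615e+01, -6.1000e-02,
        3.8000e-02,  0.0000e+00]), 'tcp_pos': array([0.206, 0.642, 0.222]), 'orientation': array([-4.860e-01, -3.104e+00,  3.000e-03]), 'force': array([ 0.642,  0.296, -0.71 ]), 'moment': array([ 0.006,  0.022, -0.01 ]), 'gripper_force': np.float64(0.0), 'grip_width': np.float64(0.997)} -0.0187
scene [[434.3017398545271, 0.0, 325.1048942847604], [0.0, 434.3017398545271, 239.21381813672437], [0.0, 0.0, 1.0]] [ 1.231 -0.062  0.638] [-1.653, -1.699, 0.866]
manifold [(array([318., 204., 146.,  74.]), 0.85)]
cap_grip [(array([331., 208.,  29.,  31.]), 0.97)]
lever [(array([437., 204.,  16.,  37.]), 0.59)]
lever_tip [(array([435., 205.,  15.,  37.]), 0.55)]
pot [(array([123., 172., 104.,  79.]), 0.78)]
colander [(array([ 90., 246., 143.,  83.]), 0.95)]
top [[519.2325434491406, 0.0, 320.9781745278712], [0.0, 519.2325434491406, 233.56112436569543], [0.0, 0.0, 1.0]] [ 0.495 -0.111  1.352] [-2.17, 2.224, -0.08]
manifold [(array([189., 248., 125.,  56.]), 0.77), (array([280., 272.,  22.,  22.]), 0.58)]
cap_grip [(array([280., 272.,  24.,  19.]), 0.55)]
lever [(array([196., 257.,  21.,  15.]), 0.64), (array([374., 155., 110.,  82.]), 0.59)]
lever_tip []
pot [(array([412., 277., 100.,  77.]), 0.68)]
colander [(array([374., 159., 107.,  79.]), 0.61)]
```

View pics/scene0.png

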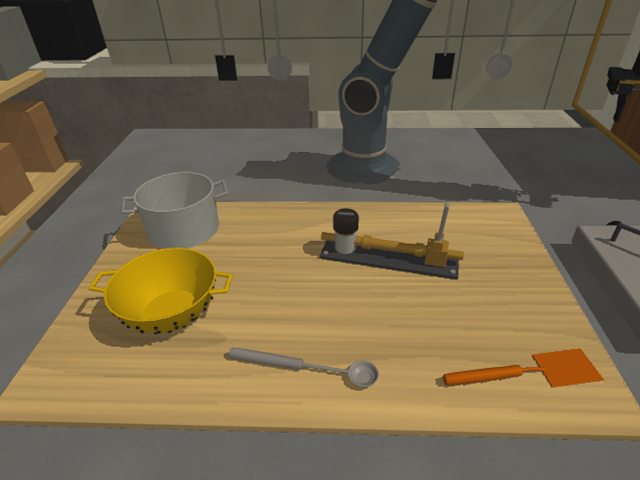

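View pics/top0.png

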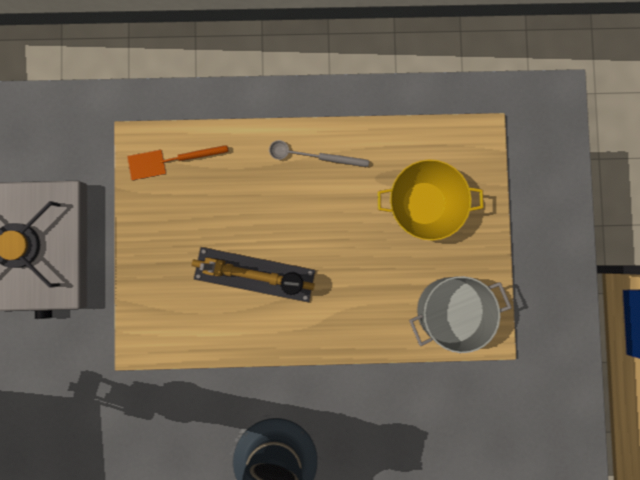

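```bash
cat > h.py <<'E'
from plant import observe, optics, nets, arm
import cv2,numpy as np
from scipy.spatial.transform import Rotation as R
from scipy.optimize import least_squares
def pose(d):
    r=np.array(d["rotation"]); return (R.from_rotvec(r) if r.shape==(3,) else R.from_matrix(r)), np.array(d["eye"])
def proj(d,p):
    r,e=pose(d); c=r.inv().apply(np.array(p)-e); uv=c@d["intrinsics"].T; return uv[:,:2]/uv[:,2:]
def atz(d,uv,z):
    r,e=pose(d); v=r.apply(np.linalg.solve(d["intrinsics"],[uv[0],uv[1],1])); return e+v*(z-e[2])/v[2]
def wrist():
    s=observe(); d=optics.camera("wrist"); T=np.array(d["T_tool_cam"]); q=R.from_rotvec(s["orientation"])
    d["rotation"]=(q*R.from_matrix(T[:3,:3])).as_rotvec(); d["eye"]=s["tcp_pos"]+q.apply(T[:3,3]); return d
E
python3 - <<'E'
from h import *
for c in ("scene","top"):
    d=optics.camera(c)
    for q,z in (("cap_grip",.102),("lever",.12),("manifold",.03)):
        for r in nets.masks_of(c,q)[:1]:
            m=r["mask"]; ys,xs=np.nonzero(m); print(c,q,round(r["confidence"],2),xs.mean(),ys.mean(),cv2.minAreaRect(np.c_[xs,ys].astype(np.float32)),np.round(atz(d,(xs.mean(),ys.mean()),z),3))
E
```

```text
scene cap_grip 0.93 345.98223801065717 221.89165186500887 ((346.0, 221.5), (25.0, 24.0), 90.0) [ 0.458 -0.055  0.102]
scene lever 0.59 443.16 221.88 ((442.9737854003906, 221.61148071289062), (6.98569917678833, 40.02462387084961), 13.240520477294922) [0.481 0.147 0.12 ]
scene manifold 0.75 389.7211442288458 249.3378675735147 ((394.0758972167969, 232.72377014160156), (143.5438995361328, 74.85359954833984), 8.56914234161377) [0.461 0.044 0.03 ]
top cap_grip 0.65 291.12555066079295 282.76651982378854 ((291.0, 283.0), (24.0, 22.0), 90.0) [ 0.453 -0.054  0.102]
top lever 0.63 207.168 266.632 ((207.0, 267.0), (10.0, 14.0), 90.0) [0.497 0.143 0.12 ]
top manifold 0.76 253.04784102060844 274.0873405299313 ((252.001220703125, 273.9941711425781), (125.1438217163086, 34.8086051940918), 11.712472915649414) [0.475 0.046 0.03 ]
```

The scene picture shows the cap at (346,222), the lever at (443,222) and the plate from (322,255) to (458,270). In the top picture the cap is at (291,283) and the lever at (207,267). Both views put the cap near (0.455,-0.054) and the lever near (0.49,0.145), about 200 mm apart as they should be.

apply_moves(motion=[[[-0.1,-0.09,0],[0,0,0]],[[-0.2,-0.18,0],[0,0,0]],[[-0.3,-0.27,0],[0,0,0]],[[-0.4,-0.36,0],[0,0,0]],[[-0.5,-0.45,0],[0,0,0]],[[-0.6,-0.54,0],[0,0,0]],[[-0.7,-0.63,0],[0,0,0]],[[-0.795,-0.725,0],[0,0,0]],[[-0.795,-0.725,0],[0,0,0]]], hand=-1)

```text
time: 2.22
tcp_pos: [0.4227, 0.2649, 0.2229]
orientation: [0.5, 3.1, -0.001]
force: [-0.2, 1.1, 0.0]
grip_width: 1.002
gripper_force: 0.0
```

apply_moves(motion=[[[-0.05,-0.12,0],[0,0,0]],[[-0.11,-0.25,0],[0,0,0]],[[-0.17,-0.38,0],[0,0,0]],[[-0.22,-0.51,0],[0,0,0]],[[-0.28,-0.64,0],[0,0,0]],[[-0.32,-0.737,0],[0,0,0]],[[-0.32,-0.737,0],[0,0,0]],[[-0.32,-0.737,0],[0,0,0]]])

```text
time: 3.22
tcp_pos: [0.4524, -0.049, 0.2225]
orientation: [-0.483, -3.104, -0.001]
force: [0.9, 1.0, 0.0]
grip_width: 1.0
gripper_force: 0.0
```

Run:
```python
from h import *
d=wrist(); cv2.imwrite("pics/w1.png",d["pixels"])
s=observe(); print(np.round(s["joints"],3),np.round(s["tcp_pos"],4),np.round(s["orientation"],4),s["moment"])
for q,z in (("cap_grip",.118),("lever",.12),("lever_tip",.172)):
    for r in nets.masks_of("wrist",q)[:1]:
        ys,xs=np.nonzero(r["mask"]); (c,rad)=cv2.minEnclosingCircle(np.c_[xs,ys].astype(np.float32))
        print(q,round(r["confidence"],2),xs.mean(),ys.mean(),c,rad,np.round(r["box"]),np.round(atz(d,(xs.mean(),ys.mean()),z),4))
```

```text
[-0.335  0.101  0.38   2.049 -0.045  1.     1.331] [ 0.4523 -0.0487  0.2225] [-4.8180e-01 -3.1043e+00 -1.0000e-03] [ 0.00800614 -0.01431028  0.00882577]
cap_grip 0.7 309.45969672785316 231.46155892524607 (309.464111328125, 231.38702392578125) 35.67665481567383 [277. 199.  64.  68.] [ 0.4475 -0.0544  0.118 ]
lever 0.57 574.9976680917217 221.12747765254568 (575.0, 220.5) 55.679988861083984 [524. 194. 102.  54.] [0.5029 0.1491 0.12  ]
lever_tip 0.71 574.9106207928197 221.29618548990277 (575.0, 220.0) 55.901798248291016 [523. 197. 106.  52.] [0.478 0.115 0.172]
```

View pics/w1.png

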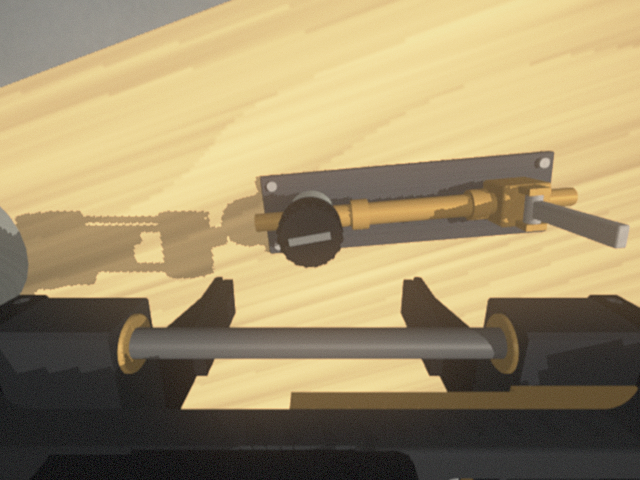

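The wrist picture shows the cap's top centred near (310,232), the plate bolts at (272,187) and (544,162), and the lever tip at (620,235), leaning slightly towards +y.

Run:
```python
from h import *
t=np.linspace(0,2*np.pi,60); ring=np.c_[.028*np.cos(t),.028*np.sin(t),0*t]
obs=[]
for c in ("scene","top","wrist"):
    d=wrist() if c=="wrist" else optics.camera(c)
    m=nets.masks_of(c,"cap_grip")
    if m:
        ys,xs=np.nonzero(m[0]["mask"]); obs.append((c,d,np.array([(xs.min()+xs.max())/2,(ys.min()+ys.max())/2])+0))
def res(p,o):
    P=np.r_[ring+[*p,.084],ring+[*p,.118]]; uv=proj(o[1],P); return (uv.max(0)+uv.min(0))/2-o[2]
for o in obs: print(o[0],o[2],np.round(least_squares(lambda p:res(p,o),[.453,-.054]).x,4))
d=obs[-1][1]
a,b=atz(d,(272,187),.029),atz(d,(544,162),.029); v=b-a; print("yaw of y axis from world y deg",np.degrees(np.arctan2(-v[0],v[1])),np.linalg.norm(v),a,b)
```

```text
scene [346.  221.5] [ 0.4539 -0.0548]
wrist [310.5 231.5] [ 0.4515 -0.056 ]
yaw of y axis from world y deg -12.508983237081049 0.2773746849312159 [ 0.41412457 -0.08746951  0.029     ] [0.4742019  0.18332087 0.029     ]
```

apply_moves(motion=[[[-0.004,-0.015,0.06],[0,0,0]],[[-0.004,-0.015,0.13],[0,0,0]],[[-0.004,-0.015,0.2],[0,0,0]],[[-0.004,-0.015,0.26],[0,0,0]],[[-0.004,-0.015,0.31],[0,0,0]],[[-0.004,-0.015,0.342],[0,0,0]],[[-0.004,-0.015,0.342],[0,0,0]],[[-0.004,-0.015,0.342],[0,0,0]]])

```text
time: 4.72
tcp_pos: [0.4525, -0.0567, 0.0863]
orientation: [0.486, 3.102, 0.001]
force: [-0.4, 0.4, 0.2]
grip_width: 0.998
gripper_force: 0.0
```

apply_moves(motion=[[[0,0,0],[0,0,0]],[[0,0,0],[0,0,0]],[[0,0,0],[0,0,0]],[[0,0,0],[0,0,0]],[[0,0,0],[0,0,0]],[[0,0,0],[0,0,0]]], hand=1)

```text
time: 5.48
tcp_pos: [0.4521, -0.0561, 0.0859]
orientation: [0.486, 3.104, 0.001]
force: [0.5, 3.5, 1.8]
grip_width: 0.639
gripper_force: 30.0
```

```bash
cat > o.py <<'E'
from plant import observe
import numpy as np
from scipy.spatial.transform import Rotation as R
s=observe(); y=R.from_rotvec(s["orientation"]).apply([0,1,0])
print("t",round(s["time"],2),"yang",round(float(np.arctan2(y[1],y[0])),4),"M",np.round(s["moment"],3),"F",np.round(s["force"],1),"e7",round(s["effort"][6],3),"j7",round(s["joints"][6],3),s["grip_width"],"gf",s["gripper_force"],np.round(s["tcp_pos"],4))
E
python3 o.py
```

```text
t 5.47 yang 1.2602 M [ 0.681 -0.018 -0.054] F [0.5 3.5 1.8] e7 0.053 j7 1.47 0.638937838882448 gf 29.999334854073822 [ 0.4521 -0.0561  0.0859]
```

apply_moves(motion=[[[0,0,0],[0,0,0.1]],[[0,0,0],[0,0,0.2]],[[0,0,0],[0,0,0.3]],[[0,0,0],[0,0,0.4]],[[0,0,0],[0,0,0.5]],[[0,0,0],[0,0,0.5]]])

```text
time: 6.22
tcp_pos: [0.452, -0.0563, 0.0858]
orientation: [-1.081, -2.95, -0.001]
force: [-0.4, 2.6, 3.0]
grip_width: 0.637
gripper_force: 30.0
```

```bash
python3 o.py
```

```text
t 6.22 yang 0.8683 M [ 0.547  0.036 -0.083] F [-0.4  2.6  3. ] e7 -0.048 j7 1.129 0.6372093121558563 gf 29.999799015931785 [ 0.452  -0.0563  0.0858]
```

apply_moves(motion=[[[0,0,0],[0,0,0.07]],[[0,0,0],[0,0,0.14]],[[0,0,0],[0,0,0.2]],[[0,0,0],[0,0,0.2]]])

```text
time: 6.72
tcp_pos: [0.4519, -0.0565, 0.0859]
orientation: [-1.308, -2.856, -0.001]
force: [-0.4, 3.0, 3.6]
grip_width: 0.637
gripper_force: 30.0
```

```bash
python3 o.py
```

```text
t 6.72 yang 0.7118 M [ 0.587  0.128 -0.092] F [-0.4  3.   3.6] e7 -0.01 j7 0.994 0.636825791489962 gf 29.999585347250104 [ 0.4519 -0.0565  0.0859]
```

apply_moves(motion=[[[0,0,0],[0,0,0.07]],[[0,0,0],[0,0,0.14]],[[0,0,0],[0,0,0.2]],[[0,0,0],[0,0,0.2]]])

```text
time: 7.22
tcp_pos: [0.4518, -0.0565, 0.0858]
orientation: [-1.527, -2.745, 0.0]
force: [-1.1, 2.5, 5.9]
grip_width: 0.636
gripper_force: 30.0
```

```bash
python3 o.py
```

```text
t 7.22 yang 0.5556 M [0.527 0.185 0.13 ] F [-1.1  2.5  5.9] e7 -0.169 j7 0.86 0.6362325481274633 gf 30.000176187604666 [ 0.4518 -0.0565  0.0858]
```

apply_moves(motion=[[[0,0,0],[0,0,0.05]],[[0,0,0],[0,0,0.1]],[[0,0,0],[0,0,0.1]]])

```text
time: 7.6
tcp_pos: [0.4518, -0.0566, 0.0858]
orientation: [-1.639, -2.68, -0.001]
force: [-1.1, 3.2, 5.3]
grip_width: 0.638
gripper_force: 30.0
```

```bash
python3 o.py
```

```text
t 7.6 yang 0.4731 M [ 0.567  0.326 -0.071] F [-1.1  3.2  5.3] e7 0.032 j7 0.791 0.6380268572076069 gf 29.99933034181595 [ 0.4518 -0.0566  0.0858]
```

```bash
cat > o.py <<'E'
from plant import observe, optics
import numpy as np
from scipy.spatial.transform import Rotation as R
L=[]
for i in range(4):
    s=observe(); L.append((s["moment"][2],s["effort"][6]))
    if i<3: optics.camera("wrist")
y=R.from_rotvec(s["orientation"]).apply([0,1,0])
print("t",round(s["time"],2),"turned",round(1.2602-float(np.arctan2(y[1],y[0])),4),"Mz",np.round([l[0] for l in L],3),"e7",np.round([l[1] for l in L],3),"F",np.round(s["force"],1),"M",np.round(s["moment"],2))
E
python3 o.py
```

```text
t 7.75 turned 0.7869 Mz [-0.071 -0.077 -0.061 -0.133] e7 [0.032 0.071 0.079 0.08 ] F [-1.   3.5  5.9] M [ 0.57  0.29 -0.13]
```

apply_moves(motion=[[[0,0,0],[0,0,0.04]],[[0,0,0],[0,0,0.07]],[[0,0,0],[0,0,0.07]]])

```text
time: 8.12
tcp_pos: [0.4517, -0.0566, 0.0858]
orientation: [-1.711, -2.634, -0.0]
force: [-1.3, 1.9, 6.2]
grip_width: 0.636
gripper_force: 30.0
```

```bash
python3 o.py
```

```text
t 8.28 turned 0.8413 Mz [ 0.016 -0.025 -0.03   0.016] e7 [-0.02  -0.001  0.003  0.002] F [-1.   3.4  5.3] M [0.63 0.36 0.02]
```

apply_moves(motion=[[[0,0,0],[0,0,0.04]],[[0,0,0],[0,0,0.07]],[[0,0,0],[0,0,0.07]]])

```text
time: 8.65
tcp_pos: [0.4517, -0.0566, 0.0858]
orientation: [-1.781, -2.587, 0.0]
force: [-1.2, 3.2, 5.3]
grip_width: 0.634
gripper_force: 30.0
```

```bash
python3 o.py
```

```text
t 8.8 turned 0.8953 Mz [0.243 0.185 0.232 0.173] e7 [-0.217 -0.199 -0.199 -0.2  ] F [-1.7  2.2  4.8] M [0.5  0.3  0.17]
```

apply_moves(motion=[[[0,0,0],[0,0,0.03]],[[0,0,0],[0,0,0.05]],[[0,0,0],[0,0,0.05]]])

```text
time: 9.18
tcp_pos: [0.4517, -0.0566, 0.0858]
orientation: [-1.831, -2.552, 0.0]
force: [-1.6, 2.3, 5.7]
grip_width: 0.637
gripper_force: 30.0
```

```bash
python3 o.py
```

```text
t 9.32 turned 0.9339 Mz [0.349 0.334 0.293 0.332] e7 [-0.34  -0.327 -0.324 -0.324] F [-1.7  2.9  5.6] M [0.54 0.41 0.33]
```

apply_moves(motion=[[[0,0,0],[0,0,0.03]],[[0,0,0],[0,0,0.05]],[[0,0,0],[0,0,0.05]]])

```text
time: 9.7
tcp_pos: [0.4517, -0.0566, 0.0858]
orientation: [-1.88, -2.516, 0.001]
force: [-1.1, 2.3, 5.5]
grip_width: 0.638
gripper_force: 30.0
```

```bash
python3 o.py
```

```text
t 9.85 turned 0.9726 Mz [0.428 0.426 0.404 0.372] e7 [-0.44  -0.427 -0.424 -0.424] F [-0.7  2.5  5. ] M [0.45 0.36 0.37]
```

apply_moves(motion=[[[0,0,0],[0,0,0.03]],[[0,0,0],[0,0,0.05]],[[0,0,0],[0,0,0.05]]])

```text
time: 10.22
tcp_pos: [0.4516, -0.0566, 0.0858]
orientation: [-1.93, -2.478, 0.0]
force: [-0.5, 2.7, 6.3]
grip_width: 0.631
gripper_force: 30.0
```

```bash
python3 o.py
```

```text
t 10.38 turned 1.0126 Mz [0.34  0.311 0.293 0.308] e7 [-0.313 -0.306 -0.307 -0.307] F [-1.1  2.4  5.9] M [0.52 0.36 0.31]
```

apply_moves(motion=[[[0,0,0],[0,0,0.02]],[[0,0,0],[0,0,0.04]],[[0,0,0],[0,0,0.04]]])

```text
time: 10.75
tcp_pos: [0.4516, -0.0567, 0.0858]
orientation: [-1.971, -2.445, -0.0]
force: [-1.8, 2.8, 5.3]
grip_width: 0.636
gripper_force: 30.0
```

```bash
python3 o.py
```

```text
t 10.9 turned 1.0462 Mz [-0.076 -0.062 -0.051 -0.105] e7 [0.075 0.082 0.083 0.083] F [-1.1  3.1  6. ] M [ 0.54  0.46 -0.11]
```

Torque climbed to 0.43 N m and then dropped sharply, 1.03 rad from the start. The earlier, smaller drop was near 0.72 rad, about one notch before. Since the cap starts at least 0.5 rad short of home, that makes one or two clicks, so I stop here, release and check for slip.

apply_moves(motion=[[[0,0,0],[0,0,0]],[[0,0,0],[0,0,0]],[[0,0,0],[0,0,0]],[[0,0,0],[0,0,0]],[[0,0,-0.08],[0,0,0]],[[0,0,-0.16],[0,0,0]],[[0,0,-0.24],[0,0,0]],[[0,0,-0.32],[0,0,0]],[[0,0,-0.35],[0,0,0]],[[0,0,-0.35],[0,0,0]]], hand=-1)

```text
time: 12.15
tcp_pos: [0.452, -0.0566, 0.2258]
orientation: [1.969, 2.447, 0.002]
force: [-0.4, 1.1, -0.8]
grip_width: 1.0
gripper_force: 0.0
```

Run:
```python
from h import *
d=wrist(); cv2.imwrite("pics/w2.png",d["pixels"]); s=observe()
q=R.from_rotvec(s["orientation"]); print(np.round(s["joints"],3),np.round(s["tcp_pos"],4),"x",np.round(q.apply([1,0,0]),3),"y",np.round(q.apply([0,1,0]),3),s["force"])
for n in ("lever","lever_tip"):
  for c in ("scene","wrist"):
    dd=d if c=="wrist" else optics.camera("scene")
    for r in nets.masks_of(c,n)[:1]:
        ys,xs=np.nonzero(r["mask"]); print(n,c,round(r["confidence"],2),r["box"],cv2.minAreaRect(np.c_[xs,ys].astype(np.float32)))
        # lever pivot / tip model in scene
sc=optics.camera("scene"); yaw=np.radians(-12.4); Y=np.array([-np.sin(yaw),np.cos(yaw),0]); P=np.array([.452,-.055,0])+.2*Y; print("pivot",P)
for a in (0,.05,.1,.15): print(a,proj(sc,[P+[0,0,.082],P+[0,0,.082]+.09*(np.sin(a)*Y+np.array([0,0,np.cos(a)]))]).round(1).tolist())
```

```text
[-0.62   0.105  0.714  2.058 -0.082  1.006  0.351] [ 0.4514 -0.0565  0.225 ] x [-0.214  0.977  0.   ] y [ 0.977  0.214 -0.001] [-0.30638041 -1.00562768  0.35166819]
lever scene 0.61 [437.0, 203.8, 13.3, 39.8] ((442.54302978515625, 221.79701232910156), (6.491917610168457, 39.04043960571289), 11.9761323928833)
lever wrist 0.45 [422.0, 0.8, 23.3, 11.6] ((432.5, 5.0), (10.0, 25.0), 90.0)
lever_tip scene 0.73 [227.0, 347.3, 152.7, 35.6] ((303.2695007324219, 367.734130859375), (150.98422241210938, 26.478485107421875), 5.890625953674316)
lever_tip wrist 0.53 [419.1, 4.6, 26.2, 4.6] ((432.0, 5.0), (10.0, 24.0), 90.0)
pivot [0.49494707 0.14033446 0.        ]
0 [[438.7, 240.4], [445.1, 204.2]]
0.05 [[438.7, 240.4], [447.4, 204.5]]
0.1 [[438.7, 240.4], [449.7, 204.9]]
0.15 [[438.7, 240.4], [452.0, 205.4]]
```

View pics/w2.png

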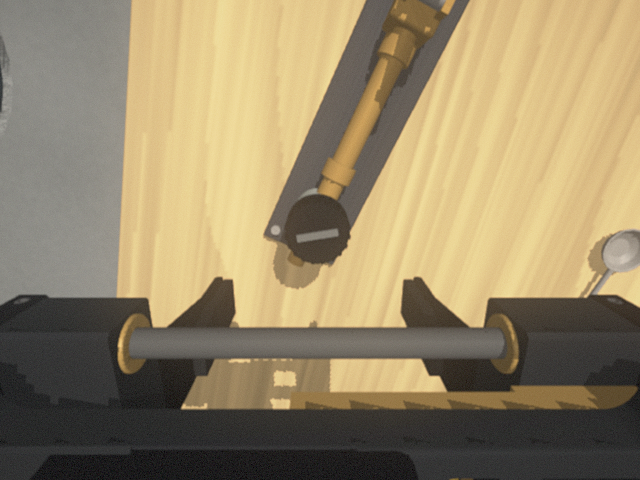

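The white bar on the cap has the same slope against the gripper before and after: (289,243)-(330,236), now (297,240)-(339,234). So the pads did not slip and the cap turned fully. Next I shut the fingers, turn the tool so its x lies along the pipe, and go behind the lever.

apply_moves(motion=[[[0.08,0.037,0],[0,0,0.14]],[[0.16,0.074,0],[0,0,0.28]],[[0.24,0.11,0],[0,0,0.42]],[[0.318,0.147,0],[0,0,0.55]],[[0.318,0.147,0.06],[0,0,0.55]],[[0.318,0.147,0.12],[0,0,0.55]],[[0.318,0.147,0.18],[0,0,0.55]],[[0.318,0.147,0.24],[0,0,0.55]],[[0.318,0.147,0.24],[0,0,0.55]],[[0.318,0.147,0.24],[0,0,0.55]]], hand=1)

```text
time: 13.8
tcp_pos: [0.4827, 0.0801, 0.1303]
orientation: [2.448, 1.968, 0.001]
force: [-0.5, -0.7, 0.7]
grip_width: 0.02
gripper_force: 0.0
```

Run:
```python
from h import *
d=wrist(); cv2.imwrite("pics/w3.png",d["pixels"]); s=observe()
q=R.from_rotvec(s["orientation"]); print(np.round(s["joints"],3),np.round(s["tcp_pos"],4),"x",np.round(q.apply([1,0,0]),3),"y",np.round(q.apply([0,1,0]),3),s["force"],s["grip_width"])
yaw=np.radians(-12.4);Y=np.array([-np.sin(yaw),np.cos(yaw),0]);P=np.array([.495,.1403,.082])
r=q.inv().apply(P-s["tcp_pos"]); print("pivot in tool",r.round(4))
for a,l in ((.2,.046),(.5,.048),(.8,.052),(1.1,.056),(1.3,.06),(1.43,.064),(1.48,.064)):
    c=np.array([l*np.sin(a)-.004*np.cos(a)-.0095, 0, -(l*np.cos(a)+.004*np.sin(a))]); print(a,((r+c)/.4).round(3))
```

```text
[-0.761  0.314  0.62   2.09  -0.251  0.807 -0.205] [0.4829 0.0802 0.1306] x [0.215 0.977 0.001] y [ 0.977 -0.215  0.001] [-0.28156511  0.21396107  0.35194271] 0.01212274505838286
pivot in tool [ 0.0612 -0.0012  0.0487]
0.2 [ 0.142 -0.003  0.007]
0.5 [ 0.178 -0.003  0.012]
0.8 [ 0.216 -0.003  0.024]
1.1 [ 0.25  -0.003  0.049]
1.3 [ 0.271 -0.003  0.072]
1.43 [ 0.286 -0.003  0.089]
1.48 [ 0.288 -0.003  0.097]
```

View pics/w3.png

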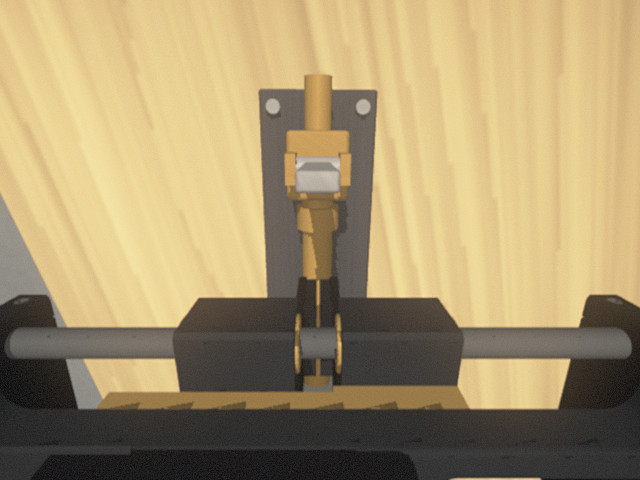

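The lever and valve block sit at column 318, in line with the shut fingers, so I push along the arc.

apply_moves(motion=[[[0.08,-0.003,0.003],[0,0,0]],[[0.142,-0.003,0.007],[0,0,0]],[[0.16,-0.003,0.01],[0,0,0]],[[0.178,-0.003,0.012],[0,0,0]],[[0.2,-0.003,0.018],[0,0,0]],[[0.216,-0.003,0.024],[0,0,0]],[[0.235,-0.003,0.037],[0,0,0]],[[0.25,-0.003,0.049],[0,0,0]],[[0.271,-0.003,0.072],[0,0,0]],[[0.271,-0.003,0.072],[0,0,0]]])

```text
time: 15.1
tcp_pos: [0.5041, 0.1879, 0.1002]
orientation: [-2.446, -1.97, -0.0]
force: [-1.2, 0.0, 0.6]
grip_width: 0.006
gripper_force: 0.0
```

apply_moves(motion=[[[0.008,0,0.008],[0,0,0]],[[0.015,0,0.017],[0,0,0]],[[0.015,0,0.022],[0,0,0]],[[0.015,0,0.022],[0,0,0]]])

```text
time: 15.6
tcp_pos: [0.5058, 0.1922, 0.0935]
orientation: [-2.448, -1.967, -0.001]
force: [-3.3, -1.8, 11.7]
grip_width: 0.006
gripper_force: 6.1
```

Run:
```python
from h import *
s=observe(); print(s["tcp_pos"],s["force"])
d=wrist(); sc=optics.camera("scene"); cv2.imwrite("pics/s4.png",cv2.resize(sc["pixels"][180:300,310:480],None,fx=4,fy=4)); cv2.imwrite("pics/w4.png",d["pixels"])
```

```text
[0.50584338 0.19222586 0.09345596] [-3.32726738 -1.84812135 11.74210365]
```

View pics/s4.png

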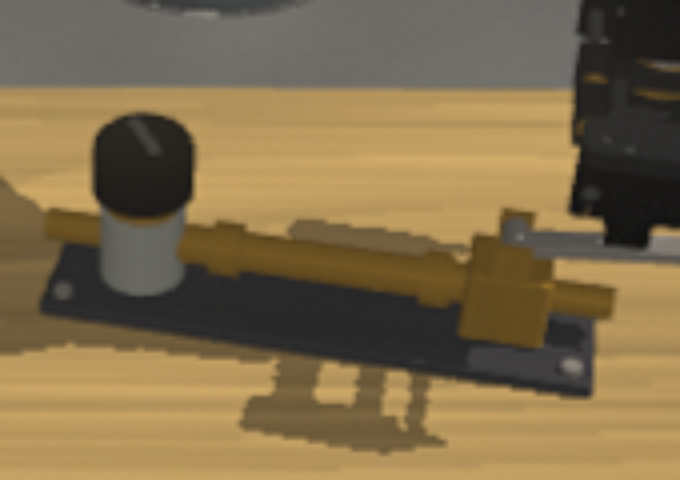

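The scene crop shows the lever lying flat at about (600,243) in the crop, with the fingertip on it. It pushes back with 12 N at some 60 mm from the hinge, far above its 0.15 N m friction, so it is on its stop. Now I back off upwards.

apply_moves(motion=[[[0,0,-0.05],[0,0,0]],[[0,0,-0.15],[0,0,0]],[[0,0,-0.27],[0,0,0]],[[0,0,-0.35],[0,0,0]],[[0,0,-0.35],[0,0,0]],[[0,0,-0.35],[0,0,0]]])

```text
time: 16.45
tcp_pos: [0.5048, 0.1924, 0.2313]
orientation: [-2.447, -1.968, 0.001]
force: [0.3, 0.2, 0.2]
grip_width: 0.007
gripper_force: 0.0
```

Run:
```python
from h import *
s=observe(); print(s["tcp_pos"],s["force"])
sc=optics.camera("scene"); cv2.imwrite("pics/s5.png",cv2.resize(sc["pixels"][180:300,310:510],None,fx=4,fy=4))
```

```text
[0.50483482 0.19240901 0.23133564] [0.27803271 0.21852169 0.17874773]
```

View pics/s5.png

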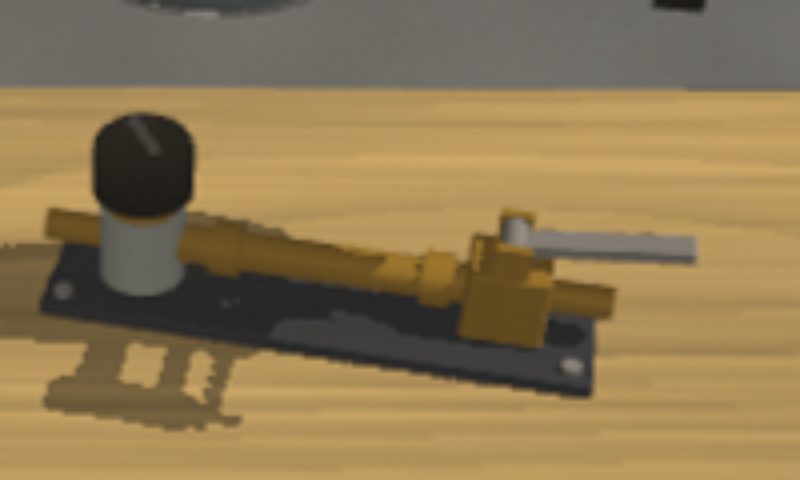

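The lever stays laid over, from (515,232) to (695,250) in the crop, and the gripper is clear of everything.

```bash
python3 -c "
from plant import workorder
print(workorder.job_done())"
```

```text
the job is handed in; nothing more can be done
None
```

I turned the cap home to what felt like two clicks (at least one, no third), laid the lever over onto its stop, left the cookware untouched with the gripper clear, and handed the job in; no verdict came back.

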